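# Reset the infeed conveyor's side guide for the next carton size

## Robot

A 6-joint arm with a two-finger parallel gripper is mounted at the origin on the work surface. World frame = base frame: x ahead of the robot, y to its left, z up, the work surface at z = 0. Lengths are in mm, angles in rad, forces in N, time in s.
With the tool pointing down it reaches from about 350 to 875 mm from the base axis. Payload 4.2 kg.
Tool frame: the origin (TCP) lies at the very end of the fingers, on their centre line; the grasp point (between the pads) lies 19 mm behind it; z points along the fingers, y is the direction in which the jaws open and shut (so a half turn about z gives the same grasp; the last joint's range is limited). The gripper opens to 85 mm and grips with 20 to 120 N. Pads are 22 mm wide; open, the fingers measure 114 mm over their backs; the gripper's body (76 mm by 85 mm) begins 54 mm behind the grasp point. The pads swing forward as they close: fully open they stand 13 mm farther back than shut.
Start: joints at [1.465, 0.385, 0.008, 0, -1.194, -0.259], TCP at [222.944, 583.862, 231.312] pointing down, gripper open.
Joint ranges: [-3.14, 3.14], [-1.21, 2.06], [-1.07, 1.41], [-3.16, 2.05], [-2.99, -0.16], [-3.1, 3.1]. Speed limits (rad/s): [2.79, 2.79, 3.14, 3.14, 3.14, 3.14].

## Interface

Orientations are given as a unit quaternion [x, y, z, w].
In Python, from bench import telemetry, eyes, arm gives the robot as it stands. The module is installed in compiled form; this text tells all that it offers.
- The arm moves only by the tool move_arm, never from a script. Its argument "deltas" is text: rows parted by semicolons, each of 6 numbers parted by spaces: the shift along the tool's x, y, z in cm, then the turn, a rotation vector about the tool's x, y, z in rad. A call has 1 to 12 rows; each row shifts and turns the commanded pose from where the row before left it, along the tool's axes as they then stand; what a row does not reach is not made up. A row lasts 1/8 s, in which the tool goes at most 62.5 mm and 10.7 degrees, less where a joint would pass 70% of its speed; a pose out of reach is approached as far as the arm can. A call is refused whole if a number of a shift passes 6.25 or a number of a turn 0.188, either way. A call with a gripper value outside its range is refused whole. "grip" is the finger opening in cm, from 0 to 8.54, set as the call begins (left out, the last holds). The fingers move at their own pace and stop on an object; the grip force is fixed at half the most. Time passes only in rows, so rows that do not move let the fingers close. It gives the time, the measured TCP pose, the force and the opening at its end, in the units of the state.
- telemetry.read_state(): the state, without advancing time (a new reading comes with each control period).
- eyes.get_image(name): name is "scene" or "top" or "wrist"; returns a dict with "pixels" (400x640x3 uint8, blue, green, red), "range_z" (400x640 float32, mm along the optical axis (not along the pixel's ray), 0 where there is no reading), "fx", "fy", "cx", "cy" (pixels), "origin" and "orientation" of the camera in the world; the wrist camera has in their place "tool_from_camera" (4x4, takes a point from camera to tool coordinates, whose origin is the TCP and whose axes are the flange's). Camera axes: x right, y up, looking along -z (the intrinsics and any distortion apply to the point x, -y, -z); pixel columns grow to the right and rows downward; lengths in mm; the calibration is good to about 2 mm. A picture is of the moment at which its call begins: read the wrist's pose just before it.
- arm.job_done(): hands the job in, once; it reports no verdict.
Trained networks look in a picture, given as the dict that the camera call returned (one of the last four; its "shot" number tells which), for a name from the list of things; names that differ only in an ending like _2 or _b are one class to them, and where a whole thing is asked for, a point or a joint stands for the part that bears it (a point fixed in the world has none). Each returns a list of dicts, best first, with "p" (0 to 1); they miss things now and then, are a little off and sometimes report something else, mostly with a low value. They report only what shows in the picture. A call takes as long as a camera call. They do not tell look-alikes from the thing itself.
- eyes.boxes_of(picture, name): "point" ([x, y, z] in mm, in world coordinates, good to about 4 mm: the middle of the surface that is visible of it).
The state is a dict: "clock": time; "joints": joint angles; "joint_vel": joint speeds; "joint_efforts": joint torques, N m; "position": TCP position; "ee_rot": TCP orientation; "contact_force": force on the tool from outside, world axes, zero at the start; "wrist_torque": the same for the moment, N m; "gripper_width": finger opening in mm.
Only numpy, scipy, OpenCV 4.12 (cv2) and the standard library are available. Lean on these libraries where they do the work, as an engineer would, in place of code of your own. Each camera call takes 0.05 s, during which the arm holds its last target.

## Task

The line is changing over to the size of the carton that stands on the blue belt. Push the sliding carriage in along its notched index bar with the fingertips until its spring plunger clicks home in the narrowest notch that still leaves this carton free between the two guides, then let go and draw clear. Push on the carriage block itself: do not grip or lift anything, keep off the plunger's knob and the guide plate, and leave the cartons and the other things where they stand.

Things in the scene. Friction and masses are not known exactly. Their poses are not given: they have to be found in the camera images.
- conveyor: Infeed conveyor on the table, fixed; steel frame 236 mm wide, belt and roller tops at z = 90 mm. Origin on the table under the lane, in line with the index bar; x points across the lane, away from the robot; y along it: blue belt from y = -125 to +245 mm, then free rollers to y = -380, where the last carton of the old size stands. Fixed guide: far side, inner face at x = +80 mm.
- notch1 (a point): First (outermost) of three V notches across the top of the index bar, 14 mm wide, 7 mm deep; point on the bar's top, z = 105 mm, at conveyor x = -210 mm, y = 0. The bar is level, steel, 30 mm wide, runs along x from -315 to -133 mm, on a post (50 mm in y, foot 80 mm) at its outer end. Keep the fingertips above the bar's top.
- notch2 (a point): Second notch, as the first, at conveyor x = -180 mm: plunger seated here = lane 130 mm wide.
- notch3 (a point): Third notch, as the first, at conveyor x = -150 mm: plunger seated here = lane 100 mm wide.
- slide (a joint): How far the carriage is pushed in, m: 0 = fully out, stop at 0.097. Lane width = 0.190 - value. Notches at 0.030, 0.060, 0.090 (lane 160, 130, 100 mm). Starts between 0 and 0.046, perhaps in the first notch. Push: 2 to 3 N between notches, up to 10 N to climb out of one; from 4 mm before a notch's middle the plunger draws the carriage home (the push dips to nothing) and holds it. Stays where left.
- carriage: Aluminium block that slides on the bar, 90 mm along x, 96 mm along y (too wide to grip), underside z = 107 mm above the table (two 28 mm cheeks below straddle the bar), top z = 152 mm. Its x is the pushing direction, the conveyor's x. Origin at table level under the block's middle.
- push_face (a point): Middle of the block's outer end face (towards the robot; 96 mm wide, flat, upright, z = 107 to 152 mm), at z = 130 mm and conveyor x = -285 mm + slide value. Push here along the point's +x. Behind the face there is nothing above the bar's top (z = 105 mm).
- guide: Movable guide: upright steel plate 4 mm thick, 310 mm long (conveyor y = -100 to +210 mm), z = 94 to 140 mm, on two level 10 mm rods, 68 mm apart, from the block's inner end; moves with the carriage. Origin as the carriage's; its inner (lane) face is 130 mm ahead of it along x. Not to be pushed or gripped.
- plunger (a joint): Height of the spring plunger in the carriage, m: about 0 with its ball seated in a notch, about 0.005 riding on the bar's flat top, between these on a notch's flank. Works by itself as the carriage slides.
- plunger_knob: Black round knob of the plunger, 26 mm across, 18 mm high, above the block, over its middle (45 mm ahead of the push face); top at z = 182 mm seated, 187 mm riding. Origin in the middle of its underside. Not to be touched.
- carton_wide: Cardboard carton 122 mm wide (along x, across the lane), 110 mm long, 70 mm high, loose. Origin on its underside, at mid-length, 75 mm in from its far (+x) side. Stands on the belt or on the rollers.
- carton_narrow: Cardboard carton 92 mm wide (along x, across the lane), 110 mm long, 70 mm high, loose. Origin on its underside, at mid-length, 75 mm in from its far (+x) side. Stands on the rollers or on the belt; the one on the belt (conveyor y above -80 mm) decides, standing 2 to 4 mm from the fixed guide.
- test_weight: Polished steel calibration weight with a neck and button, 48 mm across, 83 mm high, loose on the table to the -y side of the carriage. Origin under its centre.
- glove_box: White and blue carton of gloves 120 x 230 x 75 mm high, loose on the table to the +y side of the carriage. Origin under its centre.
- tape_roll: Roll of packing tape lying flat, 104 mm across, 48 mm high, loose on the table nearer to the robot, to the -y side. Origin under its centre.
There are look-alikes about, which are no part of the job. What is shaped like the carton_wide but black or pink is not meant.

How it is judged:
By the outcome, as a careful person would: the job done as asked, in the order asked, and still so for the second after the job is handed in, with the robot touching nothing.
It also fails if it takes over 35 s, if anything falls off the work surface, if the arm or the gripper's body presses on something with over 40 N, if the wrist force passes 120 N, or if a joint passes its speed limit or range.

## Working session

There is one attempt and no reset: what is moved stays moved. The work goes in short steps, Python scripts to look and compute and a tool call to move; the robot and the scene stay as the last step left them, time stands still between calls to the robot, and variables do not carry over. Pictures are saved under pics/ and viewed, and the job is handed in when it is done.

Besides the shell and the picture viewer there is one more tool, called as name(argument=value, ...), one argument or row to a line, values as JSON. move_arm: Moves the arm, as the interface text tells. Its arguments: {"type":"object","properties":{"deltas":{"type":"string"},"grip":{"type":"number"}},"required":["deltas"]}

```bash
mkdir -p pics; cat > h.py <<'E'
import numpy as np, cv2
from scipy.spatial.transform import Rotation as R
from bench import telemetry, eyes, arm
def world(p,u,v,st=None):
    z=p["range_z"][int(v),int(u)]
    c=np.array([(u-p["cx"])/p["fx"]*z,-(v-p["cy"])/p["fy"]*z,-z])
    return R.from_quat(p["orientation"]).apply(c)+np.array(p["origin"])
def cloud(p):
    v,u=np.mgrid[0:400,0:640]; z=p["range_z"]
    c=np.stack([(u-p["cx"])/p["fx"]*z,-(v-p["cy"])/p["fy"]*z,-z],-1)
    w=R.from_quat(p["orientation"]).apply(c.reshape(-1,3))+np.array(p["origin"])
    w=w.reshape(400,640,3); w[z==0]=np.nan
    return w
E
python3 - <<'E'
from h import *
s=telemetry.read_state(); print(s)
for n in ["scene","top"]:
    p=eyes.get_image(n); cv2.imwrite(f"pics/{n}1.png",p["pixels"]); print({k:v for k,v in p.items() if k not in("pixels","range_z")})
    for t in ["conveyor","carriage","push_face","guide","plunger_knob","carton_wide","carton_narrow","test_weight","glove_box","tape_roll"]:
        print(t,[(np.round(d["point"],0).tolist(),round(d["p"],2)) for d in eyes.boxes_of(p,t)][:4])
E
```

```text
{'clock': 0.0, 'joints': array([ 1.46458637e+00,  3.85594112e-01,  6.63218502e-03, -5.03273441e-04,
       -1.19402532e+00, -2.58631602e-01]), 'joint_vel': array([ 0.00036547, -0.0015659 ,  0.00222089,  0.00069145,  0.00039433,
       -0.00201691]), 'joint_efforts': array([-2.22110175e-04, -3.92297137e+01,  1.88398325e+01,  4.18625593e+00,
       -4.66775353e-03,  1.25458364e-06]), 'position': array([222.75471249, 583.32806131, 230.20078424]), 'ee_rot': array([ 9.83389957e-01, -1.81501897e-01, -1.49800915e-04,  1.11008510e-03]), 'contact_force': array([ 0.32401766, -0.30709875,  0.36176237]), 'wrist_torque': array([-0.02760006, -0.00267714,  0.04200033]), 'gripper_width': 85.12901938786953}
{'fx': 451.98547486315186, 'fy': 451.98547486315186, 'cx': 318.9821854230406, 'cy': 203.38231655214824, 'origin': array([1123.58176415,  543.15373166, 1084.59051179]), 'orientation': array([0.13791838, 0.25741631, 0.85283839, 0.43287648]), 'shot': 1}
conveyor [([754.0, 69.0, 89.0], 0.72)]
carriage [([548.0, 54.0, 152.0], 0.67)]
push_face [([548.0, 54.0, 157.0], 0.79)]
guide [([652.0, 87.0, 127.0],
[... 479 characters left out ...]
': 381.7015827608491, 'cx': 319.4964041659134, 'cy': 194.98087147631114, 'origin': array([ 486.00495484,  140.58912519, 1221.80591586]), 'orientation': array([ 0.02801579, -0.02805272, -0.69728538,  0.71569634]), 'shot': 2}
conveyor [([704.0, 40.0, 90.0], 0.92)]
carriage [([530.0, 43.0, 152.0], 0.56)]
push_face [([532.0, 44.0, 153.0], 0.79)]
guide [([650.0, 82.0, 130.0], 0.94)]
plunger_knob []
carton_wide [([739.0, 138.0, 159.0], 0.95), ([508.0, 502.0, 70.0], 0.69), ([722.0, 434.0, 72.0], 0.62)]
carton_narrow [([782.0, -163.0, 158.0], 0.89)]
test_weight [([546.0, -129.0, 56.0], 0.65)]
glove_box [([701.0, 33.0, 94.0], 0.73), ([474.0, 264.0, 71.0], 0.7)]
tape_roll [([703.0, 36.0, 93.0], 0.24)]
```

View pics/scene1.png

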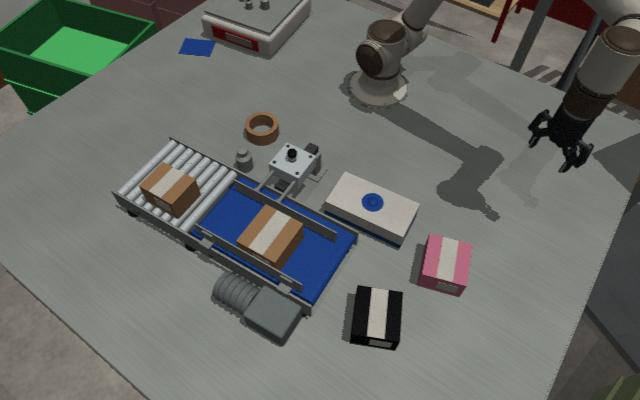

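View pics/top1.png

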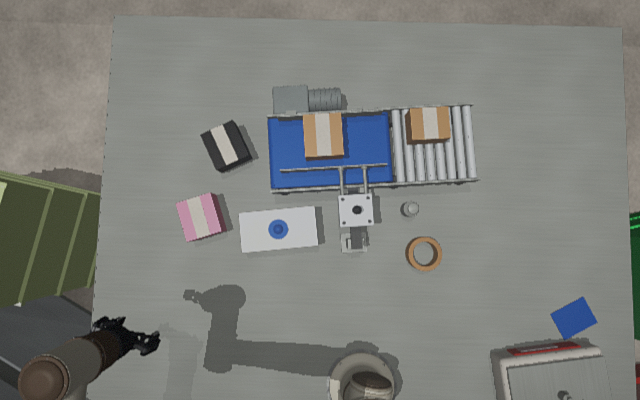

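The belt carton in top view is at (323,135), tan with a white strip. The roller carton is at (429,124). The black (226,146) and pink (200,217) boxes are look-alikes standing on the table. The scene and top cameras disagree by about 17 mm in xy, so I'll work out which one is off and measure the cartons.

```bash
python3 - <<'E'
from h import *
s=telemetry.read_state(); 
P={n:eyes.get_image(n) for n in["scene","top","wrist"]}
w=P["wrist"]; T=np.array(w["tool_from_camera"]); print(T)
Rt=R.from_quat(s["ee_rot"])
w["origin"]=Rt.apply(T[:3,3])+s["position"]; w["orientation"]=(Rt*R.from_matrix(T[:3,:3])).as_quat()
cv2.imwrite("pics/wrist1.png",w["pixels"])
for n,p in P.items():
    c=cloud(p).reshape(-1,3); z=c[:,2]
    m=(abs(z)<25); A=np.c_[c[m][:,:2],np.ones(m.sum())]; print(n,"table z fit",np.linalg.lstsq(A,z[m],rcond=None)[0],m.sum(), np.median(z[m]))
    for t in ["carton_wide","glove_box"]:
        print(t,[(np.round(d["point"],0).tolist(),round(d["p"],2)) for d in eyes.boxes_of(p,t)][:4])
# base location check: robot base column points near origin z 20..100
for n in["scene","top"]:
    c=cloud(P[n]).reshape(-1,3); m=(np.hypot(c[:,0],c[:,1])<130)&(c[:,2]>10)&(c[:,2]<60); q=c[m]
    if len(q)>10: print(n,len(q),q.min(0),q.max(0))
    # gripper points
    m=(np.linalg.norm(c-s["position"],axis=1)<110); q=c[m]; print("grip",len(q),q.mean(0) if len(q) else 0,q.min(0),q.max(0))
np.savez("c.npz",**{n:cloud(P[n]) for n in P})
p=P["top"]; cv2.imwrite("pics/topcrop.png",cv2.resize(p["pixels"][80:260,250:490],None,fx=3.3,fy=3.3,interpolation=cv2.INTER_CUBIC))
E
```

```text
[[-6.49782377e-04  9.47544993e-01  3.19621751e-01  8.25646979e+01]
 [ 9.99999207e-01  9.60521467e-04 -8.14573616e-04  3.32144009e-02]
 [-1.07884870e-03  3.19620968e-01 -9.47544866e-01 -1.42107738e+02]
 [ 0.00000000e+00  0.00000000e+00  0.00000000e+00  1.00000000e+00]]
scene table z fit [ 4.24625276e-04  2.94769292e-04 -1.00569659e+00] 157153 -0.8946526165941577
carton_wide [([523.0, 510.0, 70.0], 0.96), ([734.0, 449.0, 70.0], 0.94), ([754.0, 153.0, 162.0], 0.76), ([561.0, -129.0, 56.0], 0.51)]
glove_box [([496.0, 276.0, 76.0], 0.74), ([548.0, 51.0, 154.0], 0.57), ([539.0, 42.0, 185.0], 0.39)]
top table z fit [-0.00150832 -0.00108991  0.83743694] 165444 -0.08753763844799778
carton_wide [([514.0, 501.0, 70.0], 0.83), ([738.0, 138.0, 160.0], 0.79), ([652.0, 83.0, 130.0], 0.7), ([723.0, 435.0, 71.0], 0.66)]
glove_box [([476.0, 266.0, 73.0], 0.91)]
wrist table z fit [-0.00051897 -0.00109259  0.32331294] 184916 -0.34367621245709756
carton_wide []
glove_box []
scene 923 [-81.27785141 -95.03040209  10.01957463] [105.90146092  99.28077016  59.60425518]
grip 984 [234.89991357 585.13255452 302.83144495] [192.86350664 510.89884464 245.76785374] [264.06201537 656.95433838 338.8313576 ]
top 1156 [-41.52245922 -98.55251295  10.00414564] [97.79641026 97.43830021 59.94065909]
grip 459 [227.27835033 572.18238596 297.93108619] [185.91542542 508.46011211 242.38059511] [259.36725582 647.25295507 337.80348125]
```

View pics/wrist1.png

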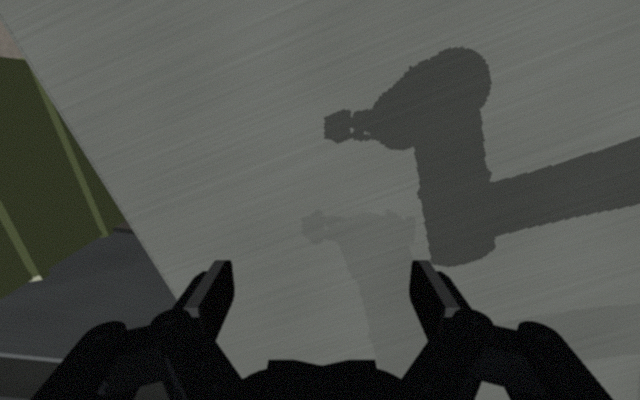

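View pics/topcrop.png

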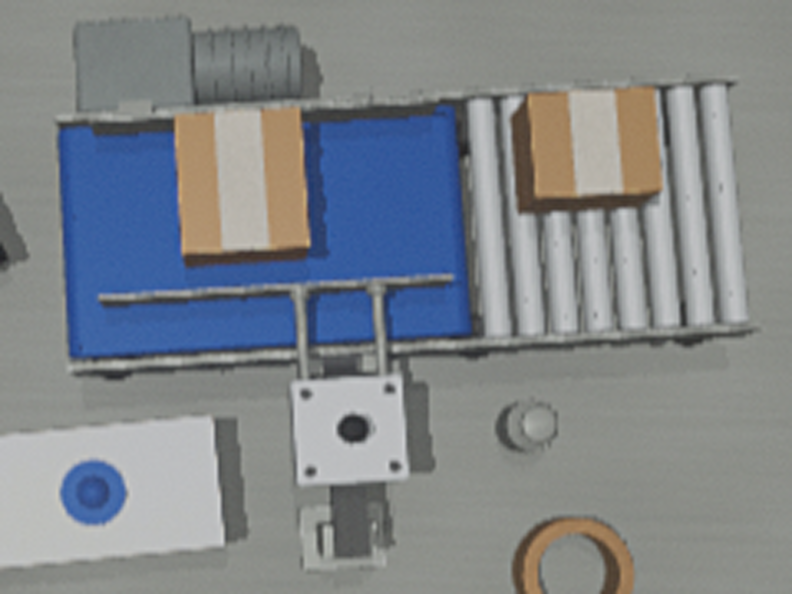

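The belt carton (crop (243,185)) reaches clearly further across the lane than the roller one (crop (597,142)), so it should be carton_wide. I'll check that with numbers, fit the geometry in both cameras, and get the yaw.

```bash
python3 - <<'E'
from h import *
d=np.load("c.npz")
def rect(q):
    (c,s,a)=cv2.minAreaRect(q[:,:2].astype(np.float32)); return np.round(c,1),np.round(s,1),round(a,2)
for n in["scene","top"]:
    c=d[n].reshape(-1,3)
    def sel(x0,x1,y0,y1,z0,z1): 
        m=(c[:,0]>x0)&(c[:,0]<x1)&(c[:,1]>y0)&(c[:,1]<y1)&(c[:,2]>z0)&(c[:,2]<z1); return c[m]
    print(n)
    print("carr top",rect(sel(470,600,-20,120,147,158)))
    print("knob",rect(sel(500,570,10,80,176,195)),np.median(sel(500,570,10,80,176,195)[:,2]))
    print("belt carton",rect(sel(660,860,50,230,155,168)))
    print("roller carton",rect(sel(660,860,-240,-60,155,168)))
    g=sel(620,685,-40,280,132,146); print("guide top",rect(g))
    print("fixed guide",rect(sel(780,870,-60,300,120,150)))
E
```

```text
scene
carr top (array([537.5,  41.7]), array([93. , 97.5]), 3.89)
knob (array([537. ,  41.2]), array([24., 21.]), 36.35) 182.06928995064948
belt carton (array([747.7, 139.7]), array([124.3, 111.2]), 5.19)
roller carton (array([ 789.2, -164. ]), array([ 93.8, 115. ]), 4.4)
guide top (array([653.2, 112.7]), array([297.5,  56.7]), 87.64)
fixed guide (array([806. , 120.3]), array([ 36.7, 309.9]), 5.09)
top
carr top (array([533.2,  39.4]), array([89.7, 96.1]), 5.06)
knob (array([533. ,  39.7]), array([22. , 24.3]), 1.18) 183.7055000295452
belt carton (array([744.6, 137.2]), array([123.3, 109.9]), 5.22)
roller carton (array([ 786.1, -166.1]), array([ 93.6, 112. ]), 4.89)
guide top (array([653.3, 110.4]), array([293.8,  60.6]), 84.06)
fixed guide (array([814.9, 118.8]), array([ 10., 308.]), 4.93)
```

move_arm(
  deltas="0 0 -2.3 0 0 -0.15; 0 0 -2.3 0 0 -0.15; 0 0 -2.3 0 0 -0.15; 1.6 5.6 0 0 0 0; 1.6 5.6 0 0 0 0; 1.6 5.6 0 0 0 0; 1.6 5.6 0 0 0 0; 1.6 5.6 0 0 0 0; 1.6 5.6 0 0 0 0; 1.6 5.6 0 0 0 0; 1.6 5.6 0 0 0 0; 1.6 5.6 0 0 0 0",
  grip=0,
)

```text
clock: 3.05
position: [409.6, 92.2, 300.9]
ee_rot: [0.999, 0.043, 0.001, -0.0]
contact_force: [0.5, 0.5, -0.5]
gripper_width: -0.0
```

The belt carton measures about 123 × 110 mm, so it's carton_wide: lane 130, notch2, slide 0.060. The two cameras agree to about 4 mm once I use the range clouds instead of the network points. The yaw is about 5°, which the tool now matches. Next I align behind the push face and look with the wrist camera.

move_arm(
  deltas="1.5 3.1 0 0 0 0; 1.5 3.1 0 0 0 0; 0 0 1.0 0 0 0; 0 0 0 0 0 0",
)

```text
clock: 3.55
position: [443.7, 34.6, 289.4]
ee_rot: [0.999, 0.042, -0.001, 0.0]
contact_force: [-0.2, 0.5, -0.2]
gripper_width: -0.0
```

```bash
cat >> h.py <<'E'
def wrist():
    s=telemetry.read_state(); w=eyes.get_image("wrist"); T=np.array(w["tool_from_camera"]); Rt=R.from_quat(s["ee_rot"])
    w["origin"]=Rt.apply(T[:3,3])+s["position"]; w["orientation"]=(Rt*R.from_matrix(T[:3,:3])).as_quat()
    return s,w
def rect(q):
    (c,s,a)=cv2.minAreaRect(q[:,:2].astype(np.float32)); return np.round(c,1),np.round(s,1),round(a,2)
U=np.array([np.cos(np.radians(5)),np.sin(np.radians(5))]); V=np.array([-U[1],U[0]])
E
python3 - <<'E'
from h import *
s,w=wrist(); print(s["position"],s["position"][:2]@U,s["position"][:2]@V)
cv2.imwrite("pics/wrist2.png",w["pixels"])
c=cloud(w).reshape(-1,3)
t=c[(c[:,2]>146)&(c[:,2]<158)&(c[:,0]>470)&(c[:,0]<600)]; r=rect(t); print(r,r[0]@U,r[0]@V)
k=c[(c[:,2]>176)&(c[:,2]<195)&(c[:,0]>510)&(c[:,0]<560)&(abs(c[:,1]-40)<30)]; print(rect(k),np.percentile(k[:,2],[50,90]))
for n in["top","scene"]:
    p=eyes.get_image(n); q=cloud(p).reshape(-1,3); a=q[:,:2]@U; b=q[:,:2]@V
    # profile across lane at lateral strip away from carton (conveyor y 150..200 => b)
    for z0,z1,lo,hi in[(132,146,620,700),(110,150,780,850)]:
        m=(q[:,2]>z0)&(q[:,2]<z1)&(a>lo)&(a<hi)&(b>130)&(b<195); print(n,lo,m.sum(),np.percentile(a[m],[2,50,98]) if m.sum() else 0)
        m=(q[:,2]>z0)&(q[:,2]<z1)&(a>lo)&(a<hi)&(b>-80)&(b<0); print(n,lo,m.sum(),np.percentile(a[m],[2,50,98]) if m.sum() else 0)
E
```

```text
[443.70982369  34.60187791 289.35901925] 445.0371262255371 -4.2016519303625435
(array([533.9,  40.5]), array([89.8, 96.3]), 4.85) 535.398156892463 -6.186565780258999
(array([533.8,  40.6]), array([24.4, 24.6]), 4.59) [183.0436226  184.50019764]
top 620 37 [660.27833972 662.11784349 664.23427555]
top 620 82 [622.06131652 660.31759813 664.72794162]
top 780 104 [817.23021449 818.70006456 826.96273904]
top 780 125 [817.22735345 818.634547   825.38327872]
scene 620 69 [663.89645526 667.77625025 669.74021155]
scene 620 93 [623.77198422 666.4834195  669.45752898]
scene 780 187 [821.27303534 825.6118664  831.35996411]
scene 780 196 [822.24404081 825.61855596 831.24522609]
```

View pics/wrist2.png

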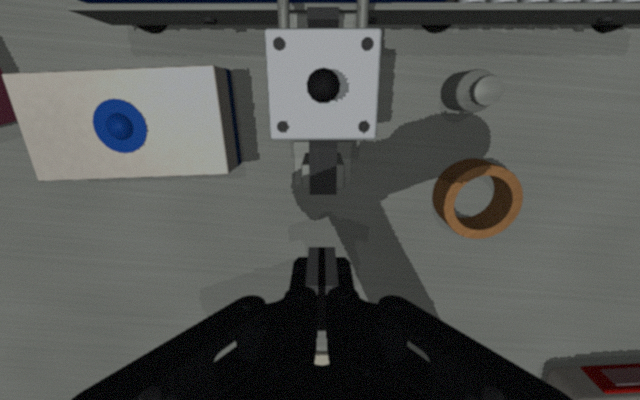

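The picture shows the carriage at (323,85) with its dark knob and the closed fingertips at (321,255), in line behind it. The wrist clouds agree with the top camera: block centre u≈535, v≈-6, so the push face is at u≈490 and the lane about 153 mm. That puts the slide near 0.035, past notch1, with about 25 mm to go. Now I descend behind the face.

move_arm(
  deltas="0 0.1 4 0 0 0; 0 0.1 4 0 0 0; 0 0 4 0 0 0; 0 0 4 0 0 0; 0.7 0 0 0 0 0; 0.7 0 0 0 0 0; 0.6 0 0 0 0 0; 0 0 0 0 0 0",
)

```text
clock: 4.7
position: [465.8, 34.9, 131.5]
ee_rot: [0.999, 0.043, 0.001, -0.0]
contact_force: [-0.7, -0.3, -0.3]
gripper_width: 0.5
```

```bash
python3 - <<'E'
from h import *
s,w=wrist(); print(s["position"],s["position"][:2]@U,s["position"][:2]@V,s["contact_force"])
cv2.imwrite("pics/wrist3.png",w["pixels"])
E
```

```text
[465.84777219  34.85099556 131.47852503] 467.1125451783033 -5.8829315893566205 [-0.72219015 -0.31969061 -0.25377738]
```

View pics/wrist3.png

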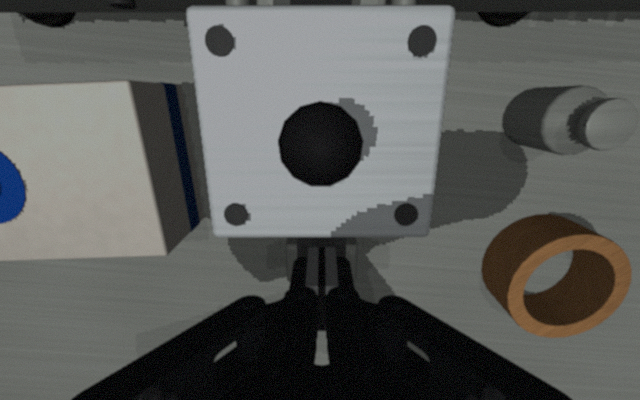

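The fingertips at (322,260) sit centred behind the block's outer edge (row 236) and clear of the knob. I start pushing slowly.

move_arm(
  deltas="0.4 0 0 0 0 0; 0.3 0 0 0 0 0; 0.2 0 0 0 0 0; 0.2 0 0 0 0 0; 0.2 0 0 0 0 0",
)

```text
clock: 5.38
position: [477.6, 35.6, 130.3]
ee_rot: [0.999, 0.043, -0.0, 0.0]
contact_force: [-0.1, 0.5, 0.5]
gripper_width: 0.1
```

move_arm(
  deltas="0.2 0 0 0 0 0; 0.2 0 0 0 0 0",
)

```text
clock: 5.62
position: [479.9, 35.5, 129.9]
ee_rot: [0.999, 0.042, -0.002, 0.0]
contact_force: [-5.3, 0.6, 3.8]
gripper_width: 0.2
```

move_arm(
  deltas="0.2 0 0 0 0 0; 0.2 0 0 0 0 0",
)

```text
clock: 5.88
position: [484.8, 36.0, 129.9]
ee_rot: [0.999, 0.042, -0.001, 0.0]
contact_force: [-4.1, -1.1, 0.2]
gripper_width: 0.2
```

move_arm(
  deltas="0.2 0 0 0 0 0; 0.2 0 0 0 0 0",
)

```text
clock: 6.12
position: [489.2, 36.3, 129.9]
ee_rot: [0.999, 0.042, -0.001, 0.0]
contact_force: [-4.0, -1.2, -1.4]
gripper_width: -0.1
```

move_arm(
  deltas="0.2 0 0 0 0 0; 0.2 0 0 0 0 0",
)

```text
clock: 6.38
position: [493.5, 36.8, 130.1]
ee_rot: [0.999, 0.043, -0.0, 0.0]
contact_force: [-2.5, -0.8, -0.6]
gripper_width: 0.1
```

move_arm(
  deltas="0.1 0 0 0 0 0; 0.1 0 0 0 0 0",
)

```text
clock: 6.62
position: [496.3, 37.3, 130.6]
ee_rot: [0.999, 0.043, 0.001, -0.0]
contact_force: [-0.4, 0.1, 0.5]
gripper_width: -0.2
```

```bash
cat > m.py <<'E'
from h import *
import sys
s,w=wrist(); print(s["clock"],s["position"].round(1),(s["position"][:2]@U).round(1),s["contact_force"].round(1))
cv2.imwrite(f"pics/{sys.argv[1]}.png",w["pixels"])
c=cloud(w).reshape(-1,3)
t=c[(c[:,2]>146)&(c[:,2]<158)&(c[:,0]>470)&(c[:,0]<620)&(abs(c[:,1]-41)<60)]; r=rect(t); a=t[:,:2]@U; print("wrist",r,r[0]@U,np.percentile(a,[1,99]))
p=eyes.get_image("top"); q=cloud(p).reshape(-1,3); a=q[:,:2]@U; b=q[:,:2]@V
G=(q[:,2]>130)&(q[:,2]<146)&(a>640)&(a<710)&(b>130)&(b<195)
F=(q[:,2]>110)&(q[:,2]<150)&(a>780)&(a<850)&(b>130)&(b<195)
print("top guide inner",np.percentile(a[G],98),"fixed inner",np.percentile(a[F],2))
k=(q[:,2]>160)&(q[:,2]<200)&(a>500)&(a<600)&(abs(b+6)<15); 
k=c[(c[:,2]>172)&(c[:,2]<195)&(abs(c[:,:2]@U-r[0]@U)<9)&(abs(c[:,:2]@V+6)<9)]; print("knob z",np.median(k[:,2]),"block z",np.median(t[:,2]),"diff",np.median(k[:,2])-np.median(t[:,2]))
E
python3 m.py wrist4
```

```text
6.625 [496.3  37.3 130.6] 497.6 [-0.4  0.1  0.5]
wrist (array([549.6,  42. ]), array([94.7, 96.9]), 4.86) 551.169147266625 [508.3416979  597.70709544]
top guide inner 684.1588867843764 fixed inner 817.103297096399
knob z 183.2979624873282 block z 151.52973844711238 diff 31.768224040215813
```

The push dropped to about 0 N and the lane reads about 133 mm, so it may be drawing into notch2. I nudge a little further to confirm that it holds.

move_arm(
  deltas="0.1 0 0 0 0 0; 0 0 0 0 0 0",
)

```text
clock: 6.98
position: [497.2, 37.4, 130.7]
ee_rot: [0.999, 0.043, 0.001, -0.0]
contact_force: [0.1, -0.9, 1.4]
gripper_width: 0.1
```

move_arm(
  deltas="0.1 0 0 0 0 0; 0 0 0 0 0 0",
)

```text
clock: 7.22
position: [497.6, 37.3, 130.4]
ee_rot: [0.999, 0.043, 0.0, -0.0]
contact_force: [0.7, 0.8, -0.3]
gripper_width: -0.1
```

```bash
python3 m.py wrist5
```

```text
7.225 [497.6  37.3 130.4] 499.0 [ 0.7  0.8 -0.3]
wrist (array([552.9,  42.5]), array([98.7, 96.7]), 4.9) 554.5001676417015 [509.85549886 602.85547997]
top guide inner 688.313286262156 fixed inner 817.2509841395639
knob z 179.4317137830025 block z 151.52636096301921 diff 27.90535281998328
```

The knob has dropped about 4 mm and the lane reads 129 mm with no push force, so the plunger looks seated in notch2. I draw back and check.

move_arm(
  deltas="-0.5 0 0 0 0 0; -1.5 0 0 0 0 0; -2 0 0 0 0 0; 0 0 -3 0 0 0; 0 0 -5 0 0 0; 0 0 -5 0 0 0; -1 0 -3 0 0 0; 0 0 0 0 0 0; 0 0 0 0 0 0",
)

```text
clock: 8.45
position: [446.4, 32.8, 289.4]
ee_rot: [0.999, 0.043, -0.001, -0.0]
contact_force: [-0.0, -0.8, 0.3]
gripper_width: 0.1
```

```bash
python3 m.py wrist6; python3 - <<'E'
from h import *
for n in["top","scene"]:
    p=eyes.get_image(n); q=cloud(p).reshape(-1,3)
    def sel(x0,x1,y0,y1,z0,z1): return q[(q[:,0]>x0)&(q[:,0]<x1)&(q[:,1]>y0)&(q[:,1]<y1)&(q[:,2]>z0)&(q[:,2]<z1)]
    print(n,"belt carton",rect(sel(660,860,50,230,155,168)),"roller",rect(sel(660,860,-240,-60,155,168)))
    k=sel(540,570,25,60,172,195); print("block",rect(sel(490,620,-20,120,147,158)),"knob z",np.median(k[:,2]),k[:,2].max())
    cr=p["pixels"][80:260,250:490] if n=="top" else p["pixels"][120:300,180:420]
    cv2.imwrite(f"pics/{n}9.png",cv2.resize(cr,None,fx=3.3,fy=3.3,interpolation=cv2.INTER_CUBIC))
E
```

```text
8.45 [446.4  32.8 289.4] 447.6 [-0.  -0.8  0.3]
wrist (array([556.6,  42.3]), array([88.1, 96.2]), 4.93) 558.1686568760915 [515.06687624 601.28234428]
top guide inner 687.9270388448738 fixed inner 817.3884382105102
knob z 179.4250314422236 block z 151.4966176750033 diff 27.92841376722029
top belt carton (array([744.7, 137. ]), array([123.7, 109.9]), 4.92) roller (array([ 785.7, -165.8]), array([ 93.2, 111.2]), 5.06)
block (array([556.8,  41.4]), array([90. , 95.8]), 5.08) knob z 179.2828060319539 184.56553755748087
scene belt carton (array([748.3, 139.4]), array([124.9, 112.6]), 5.58) roller (array([ 789.1, -163.4]), array([ 94.3, 113.8]), 4.81)
block (array([561. ,  43.9]), array([91.6, 96.8]), 5.13) knob z 178.0292116442218 183.00683676601454
```

View pics/wrist6.png

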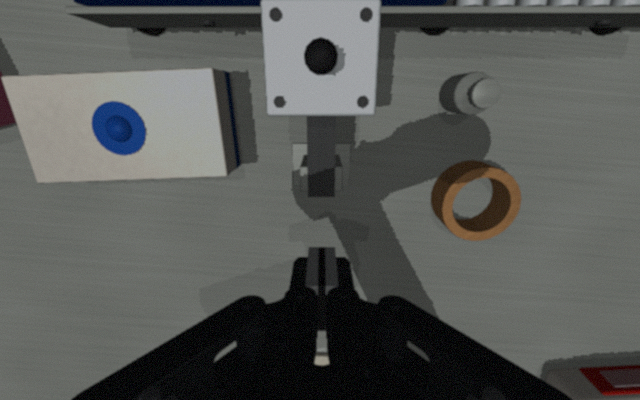

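View pics/top9.png

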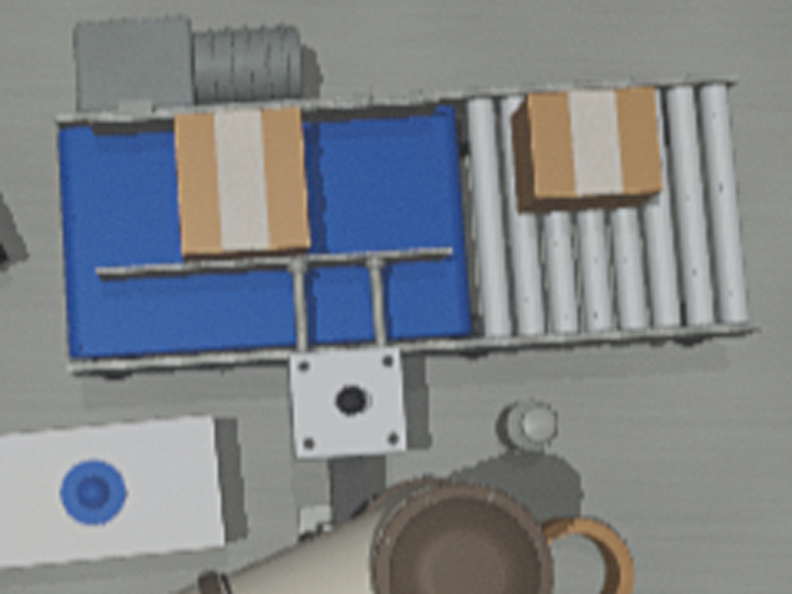

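View pics/scene9.png

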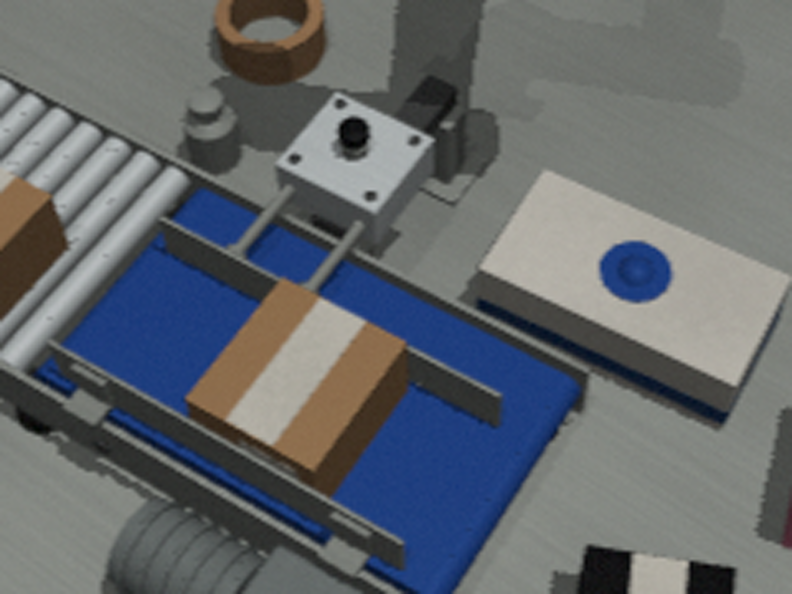

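After withdrawal the lane measures 129.5 mm. The knob sits 4–5 mm lower than at the start, so the plunger has dropped into the notch. The block centre is at u≈558, against about 557 predicted for notch2. Neither carton has moved and the guide is clear of the belt carton. I'm handing the job in.

```bash
python3 -c "
from bench import arm
print(arm.job_done())"
```

```text
the job is handed in; nothing more can be done
None
```

The carriage is in notch2, which sets a 130 mm lane for the carton on the belt, and I've handed the job in. That carton measured about 123 × 110 mm, so it is carton_wide and the 100 mm notch would be too narrow for it. I pushed on the block's outer face with the closed fingertips, at 5 N or less in the readings, until the push dropped to zero. Then I backed off and rose clear at about 8.5 s.

**Last checks, after drawing clear:**
- **Lane:** it measured 129.5 mm in the top camera, down from about 153 mm at the start.
- **Block:** it moved about 23 mm and ended within 1–2 mm of where notch2 puts it.
- **Plunger:** the knob dropped 4–5 mm from where it stood at the start, which fits a seated plunger.
- **Cartons:** both stood where they had been, within about 0.5 mm, and the pictures showed the other things unmoved.

**Disagreements:**
- **Camera offset:** the scene camera sat about 4 mm off the top and wrist cameras throughout, so I relied on those two.
- **Network points:** the points from the trained networks were about 15 mm apart between the scene and top cameras, so I measured from the range images instead.
- **Knob height:** the final range reading was about 179 mm against the stated 182 mm seated, so I trusted the drop rather than the absolute height.
- **Click while pushing:** the first reading after the push dropped still showed a lane of about 133 mm. I nudged the fingers forward another 2 mm, and the carriage finished seating with no push force.

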